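# Stack two cartons of turned parts on the sloping packing rack

### The job

Put the blue-banded carton on the sloping shelf of the plywood rack, then stack the green-banded carton on top of it. Both lie flat, lengthwise up the slope, in the middle of the shelf's width, with one end back against the backstop. Leave the red-banded carton where it is, and let go of everything.

Things in the scene. Friction and masses are not known exactly. Their poses are not given: they have to be found in the camera images.
- blue_carton_centre (a point): closed rigid cardboard carton 90 x 50 x 44 mm (x, y, z), broad blue band round its middle; about 0.25 kg. The point is its centre, 22 mm above its underside; x along its length, z up. It goes at the bottom. It starts on the bench, at any of the three carton places.
- green_carton_centre (a point): closed rigid cardboard carton 90 x 50 x 44 mm (x, y, z), broad green band round its middle; about 0.25 kg. The point is its centre, 22 mm above its underside; x along its length, z up. It goes on top. It starts on the bench, at any of the three carton places.
- red_carton_centre (a point): closed rigid cardboard carton 90 x 50 x 44 mm (x, y, z), broad red band round its middle; about 0.25 kg. The point is its centre, 22 mm above its underside; x along its length, z up. It belongs to another order and stays on the bench. A turned maple spindle (94 mm high) and a steel lathe chuck (60 mm high) also stand on the bench, beyond the cartons.
- shelf: fixed plywood rack's shelf, 125 x 130 mm, tilted 20 deg; dark backstop (75 mm high, 12 thick) square to it at its low edge, robot's side; other sides open. Origin: middle of the inner corner of shelf and backstop, 32 mm above the bench; x up the slope, y along the backstop, z square off the shelf. Seated carton centres: x 45, y 0, z 22 (lower) or 66 mm (upper). Cartons may not slide down unaided.
Not all that is in view belongs to the job. Leave any turquoise look-alike of the part that bears blue_carton_centre alone.

How it is judged (in metres and radians):
On the way:
1. the blue-banded carton lies flat on the shelf, back against the backstop (x of blue_carton_centre in the frame of shelf between 0.038 and 0.058 m and y of blue_carton_centre in the frame of shelf between -0.02 and 0.02 m and z of blue_carton_centre in the frame of shelf between 0.014 and 0.03 m and angle between the z axis of blue_carton_centre and the z axis of shelf, either way round below 0.175 rad and angle between the x axis of blue_carton_centre and the x axis of shelf, either way round below 0.2 rad), for 0.2 s.
At the end, for the whole second after the job is handed in: Blue-banded carton flat on the shelf, green-banded flat on it; each: end within 13 mm of the backstop, centred within 20 mm on the shelf's width, lengthwise within 11 degrees of straight up the slope, flat within 10 degrees and 8 mm. Red-banded carton within 20 mm of its start (all of step 1 and x of green_carton_centre in the frame of shelf between 0.038 and 0.058 m and y of green_carton_centre in the frame of shelf between -0.02 and 0.02 m and z of green_carton_centre in the frame of shelf between 0.058 and 0.074 m and angle between the z axis of green_carton_centre and the z axis of shelf, either way round below 0.175 rad and angle between the x axis of green_carton_centre and the x axis of shelf, either way round below 0.2 rad and distance of red_carton_centre from where it was at the start of the episode below 0.02 m); the robot touches nothing.
It fails at once if the red-banded carton is pushed or carried more than 20 mm away (distance of red_carton_centre from where it was at the start of the episode above 0.02 m).
It also fails if it takes over 64 s, if anything falls off the work surface, if the arm or the gripper's body presses on something with over 40 N, if the wrist force passes 120 N, or if a joint passes its speed limit or range.

### The arm

A 7-joint arm with a two-finger parallel gripper is mounted at the origin on the work surface. World frame = base frame: x ahead of the robot, y to its left, z up, the work surface at z = 0. Lengths are in mm, angles in rad, forces in N, time in s.
With the tool pointing down it reaches from about 400 to 850 mm from the base axis. Payload 4.5 kg.
Tool frame: the origin (TCP) lies at the very end of the fingers, on their centre line; the grasp point (between the pads) lies 19 mm behind it (ctrl.grasp_offset is the distance from the TCP to the grasp point, in mm); z points along the fingers, x is the direction in which the jaws open and shut, and the axes are right-handed (so a half turn about z gives the same grasp; the last joint's range is limited). The gripper opens to 85 mm and grips with 20 to 120 N. Pads are 22 mm wide; open, the fingers measure 114 mm over their backs; the gripper's body (76 mm by 85 mm) begins 54 mm behind the grasp point. The pads swing forward as they close: fully open they stand 13 mm farther back than shut.
Start: joints at [-1.066, 0.689, -0.195, 1.565, 0.157, 0.902, -0.215], TCP at [283.485, 557.037, 231.317] pointing down, gripper open.
Joint ranges: [-3.01, 3.01], [-0.46, 2.08], [-1.47, 1.51], [0.13, 2.56], [-1, 4.14], [0.04, 2.09], [-2.66, 2.66]. Speed limits (rad/s): [2.57, 2.57, 3.14, 3.14, 3.14, 3.14, 3.14].

### API

Orientations are given as a rotation vector (axis times angle).
In Python, from station import ctrl gives the robot as it stands.
- The arm moves only by the shell command python3 -m handwheel 'ROWS'. ROWS is JSON, a list of rows, each a list of 3 entries, a list of its own where there are three numbers: the shift along the world's x, y, z in mm, then the turn about the world's z in rad, then the finger opening in mm, from 0 to 85.4. A call has 1 to 5 rows; each row is the pose to reach, as a shift and turn from the pose commanded when the call began; what a row does not reach only later rows make up. A row lasts 1/8 s, in which the tool goes at most 62.5 mm and 10.7 degrees, less where a joint would pass 70% of its speed; a pose out of reach is approached as far as the arm can. A call with a gripper value outside its range is refused whole. The fingers move at their own pace and stop on an object; the grip force is fixed at half the most. Time passes only in rows, so rows that repeat a pose let the fingers close. It gives the time, the measured TCP pose, the force and the opening at its end, in the units of the state.
- ctrl.sense(): the state, without advancing time (a new reading comes with each control period).
- ctrl.snapshot(name): name is "side" or "top"; returns the picture (480x640x3 uint8, blue, green, red); there is no depth.
- ctrl.calibration(name): a dict with "fx", "fy", "cx", "cy" (pixels), "dist" ([k1, k2, p1, p2, k3] as OpenCV has them; the pictures are not rectified), "R" (3x3) and "t" (3): a world point X has camera coordinates R X + t. Camera axes: x right, y down, z forward; pixel columns grow to the right and rows downward; lengths in mm; the calibration is good to about 2 mm. A picture is of the moment at which its call begins. calibration takes no time and is no camera call.
- ctrl.hand_in(): hands the job in, once; it reports no verdict.
The state is a dict: "time": time; "joint_positions": joint angles; "dq": joint speeds; "joint_torque": joint torques, N m; "eef_pos": TCP position; "tcp_rot": TCP orientation; "force": force on the tool from outside, world axes, zero at the start; "wrist_torque": the same for the moment, N m; "width": opening from 0.0 (shut) to 1.0 (fully open).
Only numpy, scipy, OpenCV 4.12 (cv2) and the standard library are available. Lean on these libraries where they do the work, as an engineer would, in place of code of your own. Each camera call takes 0.05 s, during which the arm holds its last target.

## Working session

There is one attempt and no reset: what is moved stays moved. The work goes in short steps, Python scripts to look and compute and a shell command to move; the robot and the scene stay as the last step left them, time stands still between calls to the robot, and variables do not carry over. Pictures are saved under pics/ and viewed, and the job is handed in when it is done.

```bash
ls; mkdir -p pics; cat > h.py <<'E'
import numpy as np,cv2
from station import ctrl
def snap(n,f):
    im=ctrl.snapshot(n); cv2.imwrite('pics/'+f,im); return im
def cal(n):
    c=ctrl.calibration(n); K=np.array([[c['fx'],0,c['cx']],[0,c['fy'],c['cy']],[0,0,1.]])
    return K,np.array(c['dist'],float),np.array(c['R'],float),np.array(c['t'],float)
def ray(n,px):
    K,d,R,t=cal(n)
    u=cv2.undistortPoints(np.array(px,float).reshape(-1,1,2),K,d).reshape(-1,2)
    D=np.c_[u,np.ones(len(u))]@R
    return -R.T@t, D
def onz(n,px,z):
    o,D=ray(n,px); s=(z-o[2])/D[:,2]; return o+D*s[:,None]
def proj(n,X):
    K,d,R,t=cal(n); return cv2.projectPoints(np.array(X,float).reshape(-1,1,3),cv2.Rodrigues(R)[0],t,K,d)[0].reshape(-1,2)
E
python3 - <<'E'
from h import *
snap('top','top0.png');snap('side','side0.png')
for n in('top','side'): print(n,ray(n,[[320,240]]))
print(ctrl.sense())
E
```

```text
pics
top (array([428.9466058 , -63.43113474, 959.87885503]), array([[ 0.0439435 , -0.01990301, -0.99892979]]))
side (array([ 460.273104  , -688.70616146,  477.30840791]), array([[ 0.03253865,  0.80327022, -0.59485963]]))
{'time': 0.1, 'joint_positions': array([-1.0661728 ,  0.6899208 , -0.19455386,  1.56626373,  0.15734205,
        0.90251676, -0.21506474]), 'dq': array([ 0.00071626, -0.00194093, -0.00178822, -0.00089976, -0.00160578,
        0.00011806,  0.00049479]), 'joint_torque': array([-2.83441674e-03, -5.40608740e+01, -1.27092931e+00, -1.58987707e+01,
        9.48042580e-03,  4.44656602e-03, -1.24298242e-05]), 'eef_pos': array([283.27450484, 556.44371368, 230.54589491]), 'tcp_rot': array([ 2.67731007e+00,  1.64172961e+00, -2.16951165e-03]), 'force': array([ 0.84151412, -1.30873021, -0.75558569]), 'wrist_torque': array([ 0.00777899,  0.02277069, -0.03689257]), 'width': 0.9991401090688727}
```

View pics/top0.png

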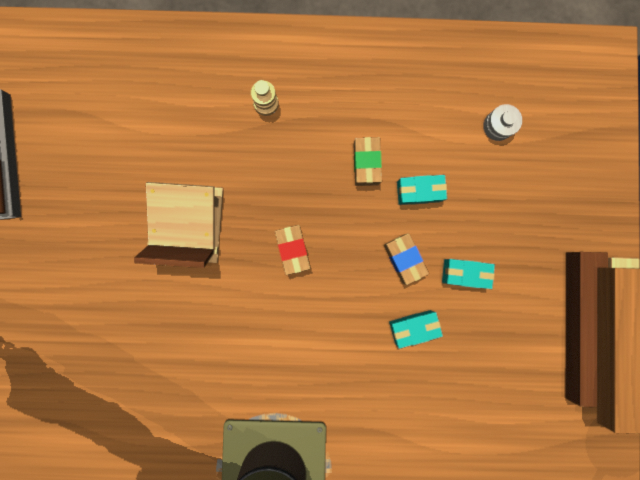

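View pics/side0.png

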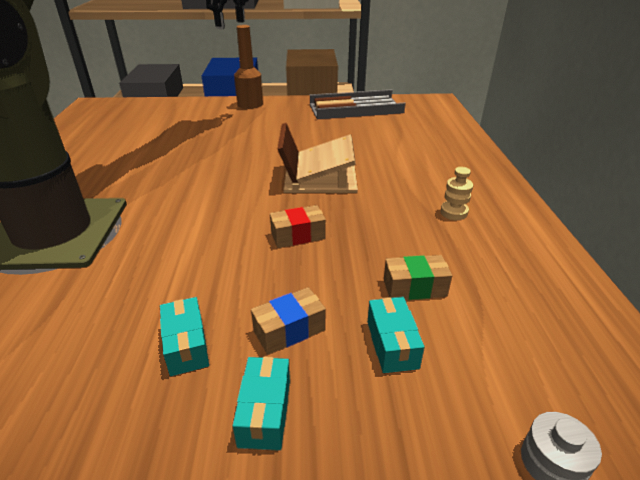

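The top view has three turquoise cartons, at (423,189), (470,274) and (417,329). Blue is at (407,259), green at (368,160), red at (292,250), and the rack is around (180,220). The carton meant is the cardboard one with a blue band at (407,259); the turquoise ones are fully turquoise with tan tape. I'll confirm that with enlarged crops.

```bash
python3 - <<'E'
from h import *
t=cv2.imread('pics/top0.png');s=cv2.imread('pics/side0.png')
a=cv2.resize(t[130:300,330:500],(600,600),interpolation=cv2.INTER_CUBIC)
cv2.imwrite('pics/c1.png',a)
cv2.imwrite('pics/c2.png',cv2.resize(t[170:280,120:240],(654,600),interpolation=cv2.INTER_CUBIC))
cv2.imwrite('pics/c3.png',cv2.resize(s[110:205,265:370],(663,600),interpolation=cv2.INTER_CUBIC))
for n,im in(('top',t),('side',s)):
    h=cv2.cvtColor(im,cv2.COLOR_BGR2HSV)
    for c,lo,hi in(('blue',105,125),('green',50,75),('red',0,5)):
        m=cv2.inRange(h,(lo,150,40),(hi,255,255))
        k,l,st,ce=cv2.connectedComponentsWithStats(m)
        for i in range(1,k):
            if st[i,4]>150:
                v=h[...,2][l==i]
                print(n,c,st[i],ce[i].round(1),np.percentile(v,[5,25,50,75,95]))
                # top face = bright
                mm=((l==i)&(h[...,2]>np.percentile(v,75)*0.85)).astype(np.uint8)
                cs=max(cv2.findContours(mm,0,1)[0],key=cv2.contourArea)
                r=cv2.minAreaRect(cs);print('  face',r, onz(n,[r[0]],44).round(1), onz(n,cv2.boxPoints(r),44)[:,:2].round(1).tolist())
E
```

```text
top blue [390 247  32  25 427] [405.8 259. ] [ 93.1 229.  230.  230.  231. ]
  face ((407.11767578125, 258.4705810546875), (15.69649887084961, 24.25822639465332), 64.65382385253906) [[ 437.8 -254.1   44. ]] [[440.8, -225.8], [462.4, -268.7], [434.9, -282.5], [413.3, -239.6]]
top green [355 152  25  16 363] [367.1 159.3] [166.1 189.  190.  191.  192. ]
  face ((367.5, 159.0), (14.0, 23.0), 90.0) [[ 633.  -171.6   44. ]] [[646.4, -148.4], [647.8, -194.2], [619.7, -194.8], [618.3, -149.0]]
top red [278 239  29  22 418] [292.2 249.3] [217. 224. 224. 224. 225.]
  face ((292.058837890625, 249.2353057861328), (16.492422103881836, 25.223705291748047), 75.96376037597656) [[449.5 -27.3  44. ]] [[458.4, 1.0], [471.8, -46.8], [440.6, -55.5], [427.2, -7.9]]
side blue [ 202   58   38   38 1174] [220.2  76.6] [ 83.  85.  87. 104. 105.]
  face ((220.0, 66.5), (17.0, 36.0), 90.0) [[179.3 908.5  44. ]] [[98.8, 1019.6], [229.0, 1016.4], [251.6, 808.5], [134.7, 811.6]]
side blue [ 270  293   38   54 1126] [291.7 318. ] [ 81.25  84.   223.   224.   228.  ]
  face ((288.05169677734375, 308.12066650390625), (32.18913650512695, 23.02166748046875), 55.491477966308594) [[ 435.  -256.4   44. ]] [[409.3, -242.7], [434.8, -217.3], [459.9, -269.7], [435.2, -291.8]]
side green [404 256  30  43 880] [419.4 277. ] [ 61.   63.  144.5 168.  170. ]
  face ((418.41375732421875, 266.53448486328125), (28.411388397216797, 20.055095672607422), 68.19859313964844) [[ 629.4 -175.7   44. ]] [[611.9, -152.4], [644.8, -134.6], [646.1, -197.9], [615.5, -213.1]]
side red [285 207  26  38 667] [299.3 225.4] [ 90.  94.  95. 231. 233.]
  face ((297.0945739746094, 215.56756591796875), (15.946701049804688, 22.029464721679688), 80.53767395019531) [[446.5 -30.   44. ]] [[424.5, -9.5], [463.7, 1.4], [467.5, -49.7], [430.3, -59.4]]
```

View pics/c1.png

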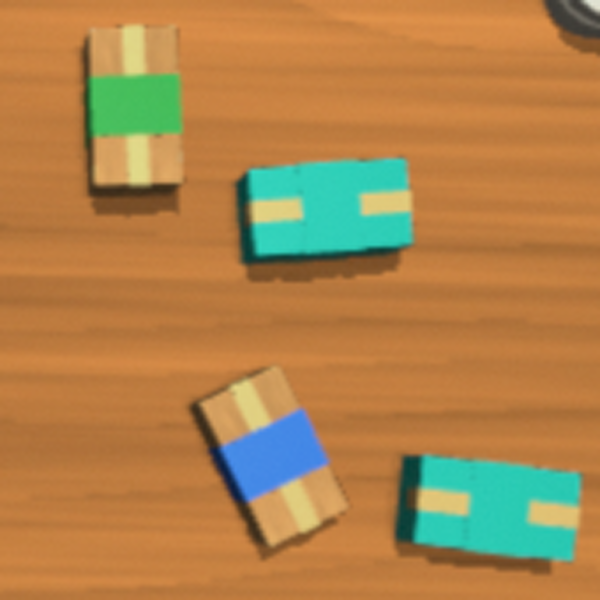

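View pics/c2.png

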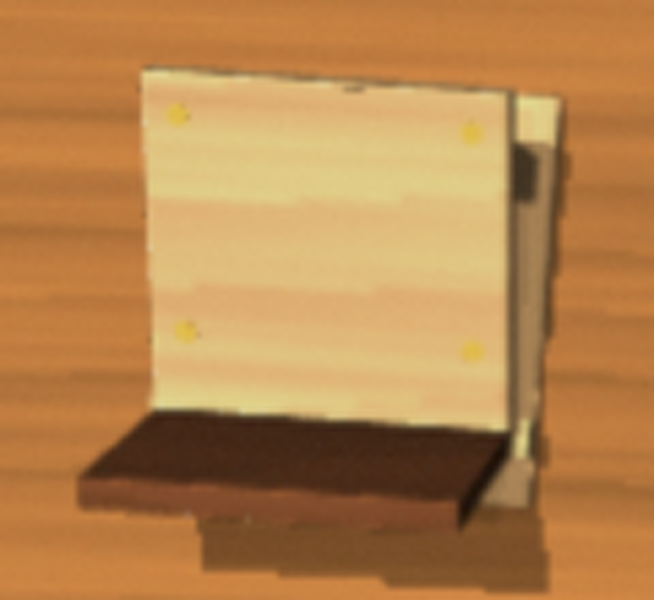

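View pics/c3.png

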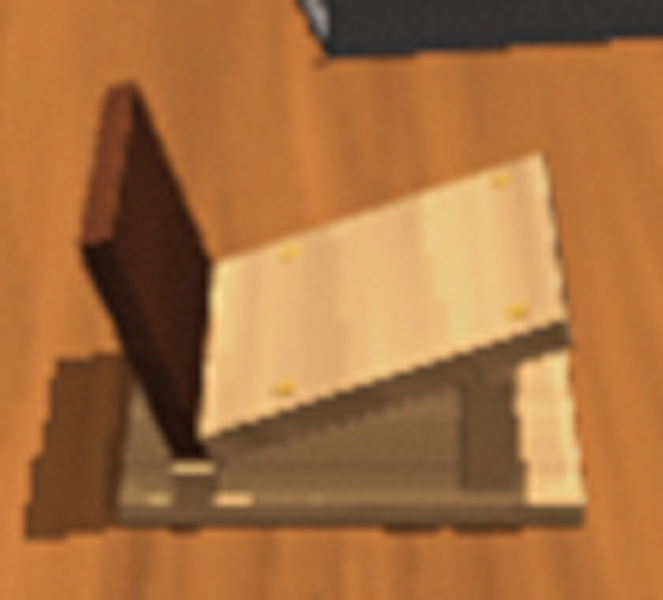

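The crops confirm it: the blue-banded cardboard carton is at (407,259) and green at (368,160). The rack's corners are clear in both views.

```bash
python3 - <<'E'
from h import *
T=np.array([[153,410],[507,431],[143,68],[511,92]])/5.45+[120,170]-.4
S=np.array([[213,262],[205,437],[543,153],[566,322]])/6.314+[265,110]-.4
for n,P in(('top',T),('side',S)):
    L=onz(n,P[:2],32);U=onz(n,P[2:],74.75)
    print(n,'low L,R',L.round(1).tolist(),'up',U.round(1).tolist())
    for A in(L,U):
        d=A[0]-A[1];print(' len',np.linalg.norm(d).round(1),'yaw',np.degrees(np.arctan2(-d[0],d[1])).round(2),'mid',A.mean(0).round(1))
    d=U.mean(0)-L.mean(0);print(' slope len xy',np.linalg.norm(d[:2]),'yaw',np.degrees(np.arctan2(d[1],d[0])))
# triangulate midpoints
def tri(a,b):
    o1,D1=ray('top',[a]);o2,D2=ray('side',[b])
    D1=D1[0];D2=D2[0];s=np.linalg.lstsq(np.c_[D1,-D2],o2-o1,rcond=None)[0]
    p,q=o1+s[0]*D1,o2+s[1]*D2;return ((p+q)/2).round(1),np.linalg.norm(p-q).round(1)
for a,b in zip(T,S):print(tri(a,b))
print('blue',tri((407.1,258.47),(288.05,308.1)),'green',tri((367.5,159),(418.4,266.5)))
from scipy.spatial.transform import Rotation as Ro
s=ctrl.sense();print(Ro.from_rotvec(s['tcp_rot']).as_matrix().round(3))
E
```

```text
top low L,R [[450.2, 260.6, 32.0], [446.3, 131.1, 32.0]] up [[569.0, 254.7, 74.8], [564.3, 125.4, 74.8]]
 len 129.5 yaw -1.73 mid [448.3 195.8  32. ]
 len 129.4 yaw -2.09 mid [566.6 190.1  74.8]
 slope len xy 118.50757402863356 yaw -2.782706854141406
side low L,R [[448.1, 256.9, 32.0], [445.6, 125.6, 32.0]] up [[565.8, 250.8, 74.8], [560.7, 118.5, 74.8]]
 len 131.3 yaw -1.09 mid [446.8 191.3  32. ]
 len 132.3 yaw -2.21 mid [563.3 184.7  74.8]
 slope len xy 116.61530486369928 yaw -3.2432904368457063
(array([449.1, 261.2,  30. ]), np.float64(2.2))
(array([445.9, 131.8,  28.7]), np.float64(0.9))
(array([567.8, 255.4,  72.9]), np.float64(2.9))
(array([563.2, 126.2,  71.1]), np.float64(3.1))
blue (array([ 436.4, -254.5,   42.2]), np.float64(2.9)) green (array([ 632.2, -171.7,   40.9]), np.float64(3.0))
[[ 0.453  0.891 -0.001]
 [ 0.891 -0.453 -0.002]
 [-0.002  0.    -1.   ]]
```

```bash
python3 -m handwheel '[[[43,-44,0],0.15,85],[[86,-88,0],0.3,85],[[129,-132,0],0.45,85],[[172,-176,0],0.6,85],[[215,-220,0],0.75,85]]'
```

```text
time: 0.72
eef_pos: [499.6, 335.3, 231.0]
tcp_rot: [-1.884, -2.514, 0.001]
force: [0.1, 1.4, 0.0]
width: 0.994
```

```bash
python3 -m handwheel '[[[10,-60,0],0.05,85],[[20,-120,0],0.1,85],[[20,-180,0],0.15,85],[[10,-240,0],0.19,85],[[0,-300,0],0.19,85]]'; python3 -c "
from h import *
print(ctrl.sense())"
```

```text
time: 1.35
eef_pos: [497.9, 34.9, 231.0]
tcp_rot: [-1.644, -2.677, 0.001]
force: [1.7, 0.2, 0.5]
width: 0.996
{'time': 1.35, 'joint_positions': array([ 0.18201374,  0.56706926, -0.54155642,  1.92707141,  0.41380983,
        0.75940884,  1.4439809 ]), 'dq': array([ 0.98092305, -0.16419752, -0.0598655 ,  0.38160787,  0.03688047,
       -0.21742741,  0.77473484]), 'joint_torque': array([ -6.17920697, -43.3637917 ,  -5.04942968, -12.45772004,
        -0.18135858,   0.35569894,  -0.77269033]), 'eef_pos': array([497.91449047,  34.85390313, 231.00231531]), 'tcp_rot': array([-1.64397908e+00, -2.67664711e+00,  5.76999417e-04]), 'force': array([1.72464821, 0.22069787, 0.50512971]), 'wrist_torque': array([-0.06858553, -0.00715365,  0.04295281]), 'width': 0.9961848897166148}
```

```bash
python3 -m handwheel '[[[-12,-60,0],0,85],[[-24,-118,0],0,85],[[-36,-176,0],0,85],[[-49,-234,0],0,85],[[-62,-292,0],0,85]]'; python3 -m handwheel '[[[0,0,-50],0,85],[[0,0,-100],0,85],[[0,0,-130],0,85],[[0,0,-130],0,85]]';python3 - <<'E'
from h import *
snap('top','t1.png');s=snap('side','s1.png');print(ctrl.sense()['eef_pos'],ctrl.sense()['joint_positions'])
cv2.imwrite('pics/s1c.png',cv2.resize(s[150:390,140:460],(800,600)))
E
```

```text
time: 1.98
eef_pos: [435.7, -256.8, 231.2]
tcp_rot: [-1.644, -2.677, -0.0]
force: [1.3, -0.6, 0.2]
width: 0.997
time: 2.48
eef_pos: [434.9, -254.3, 99.5]
tcp_rot: [-1.641, -2.673, 0.001]
force: [0.2, -0.2, -0.2]
width: 0.993
[ 436.916576   -254.95179903  101.87702097] [ 0.67841319  0.77232579 -0.39584021  2.02507528  0.6407312   0.46671398
  1.84046509]
```

View pics/s1c.png

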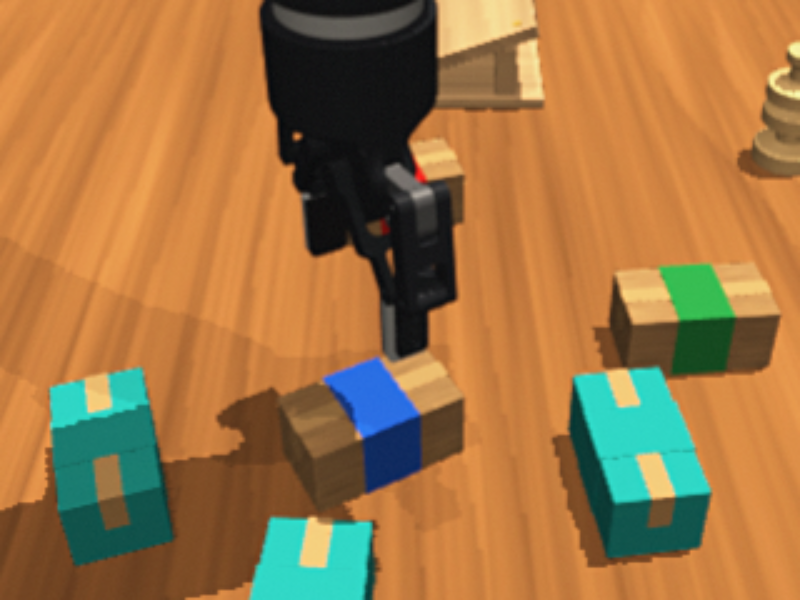

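View pics/t1.png

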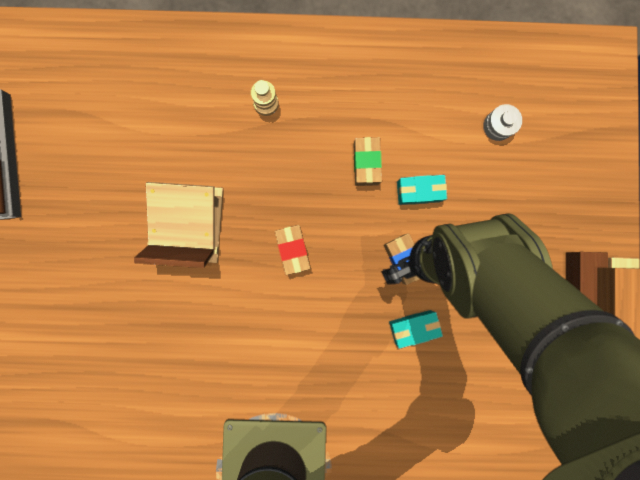

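The top view shows the fingers straddling the blue carton at (407,259), with nothing in the way. I'll go down and close.

```bash
python3 -m handwheel '[[[0,0,-45],0,80],[[0,0,-80],0,80],[[0,0,-92],0,80],[[0,0,-92],0,80]]'; python3 -m handwheel '[[[0,0,0],0,0],[[0,0,0],0,0],[[0,0,0],0,0],[[0,0,0],0,0],[[0,0,0],0,0]]'; python3 -m handwheel '[[[0,0,30],0,0],[[0,0,80],0,0],[[0,0,140],0,0],[[0,0,140],0,0]]'
python3 - <<'E'
from h import *
s=snap('side','s2.png');print(ctrl.sense()['eef_pos'],ctrl.sense()['width'])
cv2.imwrite('pics/s2c.png',cv2.resize(s[100:340,140:460],(800,600)))
E
```

```text
time: 3.08
eef_pos: [437.1, -255.1, 10.0]
tcp_rot: [1.643, 2.676, 0.0]
force: [1.2, 0.5, 0.6]
width: 0.936
time: 3.7
eef_pos: [437.2, -255.3, 10.8]
tcp_rot: [1.643, 2.675, 0.001]
force: [-1.0, 0.9, 6.9]
width: 0.579
time: 4.2
eef_pos: [439.0, -256.1, 153.8]
tcp_rot: [1.641, 2.668, 0.002]
force: [-0.1, 0.6, -2.6]
width: 0.578
[ 437.31509435 -255.85056692  151.58196689] 0.5763622314234313
```

View pics/s2c.png

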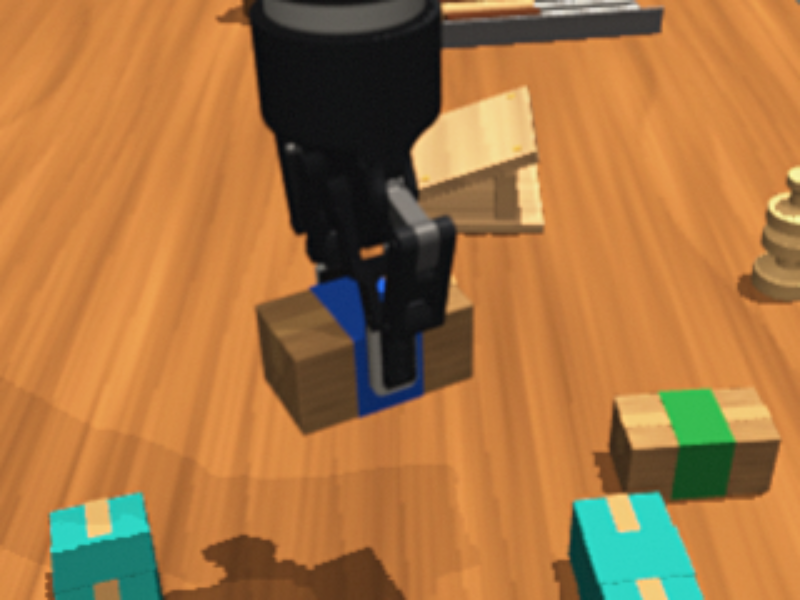

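```bash
python3 -m handwheel '[[[6,45,10],-0.05,0],[[12,90,10],-0.1,0],[[18,135,10],-0.15,0],[[24,180,10],-0.2,0],[[30,225,10],-0.25,0]]'; python3 -m handwheel '[[[5,45,0],-0.05,0],[[10,90,0],-0.1,0],[[15,135,0],-0.15,0],[[20,180,0],-0.2,0],[[24,222,0],-0.26,0]]'
python3 -m handwheel '[[[0,0,0],0,0],[[0,0,0],0,0],[[0,0,0],0,0]]'
python3 - <<'E'
from h import *
from scipy.spatial.transform import Rotation as Ro
s=snap('side','s3.png');q=ctrl.sense();print(q['eef_pos'],q['width']);m=Ro.from_rotvec(q['tcp_rot']).as_matrix();print(np.degrees(np.arctan2(m[1,0],m[0,0])))
cv2.imwrite('pics/s3c.png',cv2.resize(s[60:220,215:415],(800,640))[:600])
t=snap('top','t3.png')
cv2.imwrite('pics/t3c.png',cv2.resize(t[150:300,100:300],(800,600)))
E
```

```text
time: 4.88
eef_pos: [465.4, -28.9, 158.2]
tcp_rot: [-1.966, -2.448, 0.003]
force: [0.7, -0.2, -1.8]
width: 0.578
time: 5.5
eef_pos: [489.5, 192.9, 157.9]
tcp_rot: [-2.268, -2.174, 0.005]
force: [0.1, 0.3, -3.0]
width: 0.573
time: 5.88
eef_pos: [490.0, 190.0, 158.7]
tcp_rot: [2.268, 2.173, -0.004]
force: [0.1, -0.3, -1.8]
width: 0.578
[490.27342519 190.24758517 158.89049841] 0.5757972095606337
87.54911488281138
```

View pics/s3c.png

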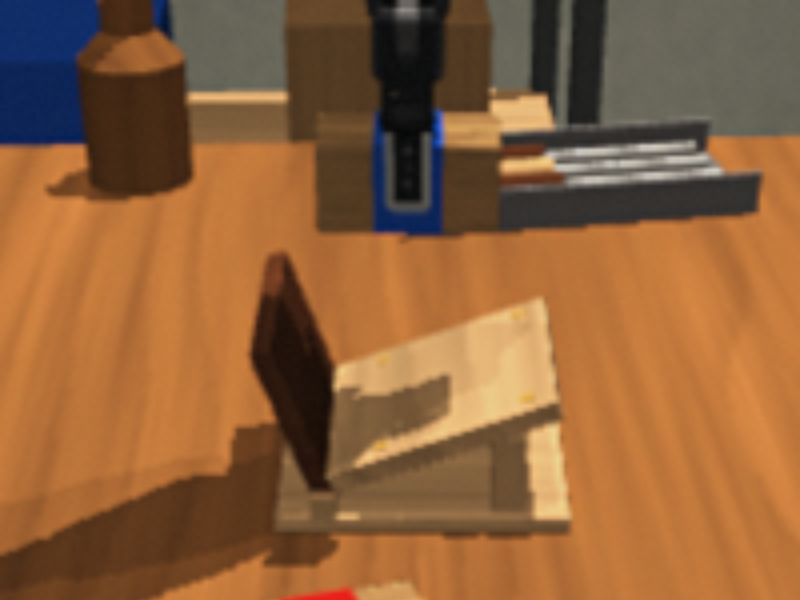

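View pics/t3c.png

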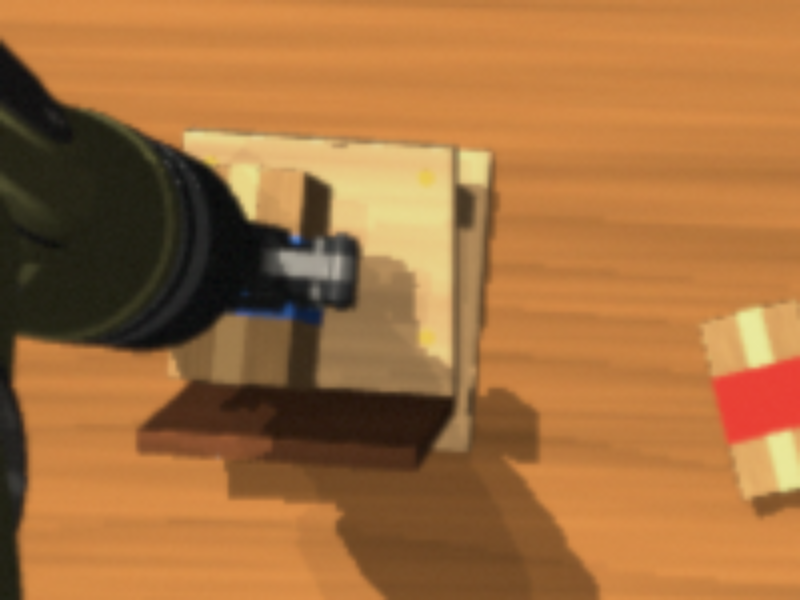

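The side view shows the carton level in the jaws, with its band centre at crop x 408 and the pads at 407, so the grip is centred. I'll go down to just above first contact.

```bash
python3 -m handwheel '[[[0,0,-40],0,0],[[0,0,-65],0,0],[[0,0,-75],0,0],[[0,0,-75],0,0]]'; python3 -m handwheel '[[[0,0,-3],0,0],[[0,0,-6],0,0],[[0,0,-9],0,0],[[0,0,-9],0,0]]'
python3 - <<'E'
from h import *
s=snap('side','s4.png');q=ctrl.sense();print(q['eef_pos'],q['force'])
cv2.imwrite('pics/s4c.png',cv2.resize(s[80:230,225:425],(800,600)))
E
```

```text
time: 6.48
eef_pos: [490.4, 191.6, 84.1]
tcp_rot: [-2.267, -2.175, 0.001]
force: [0.6, 0.8, -1.4]
width: 0.579
time: 6.98
eef_pos: [490.4, 192.0, 75.2]
tcp_rot: [-2.266, -2.176, 0.0]
force: [-1.2, 0.7, -1.3]
width: 0.578
[490.4661876  192.05054917  75.31954494] [ 1.37681419  0.71455982 -1.58268859]
```

View pics/s4c.png

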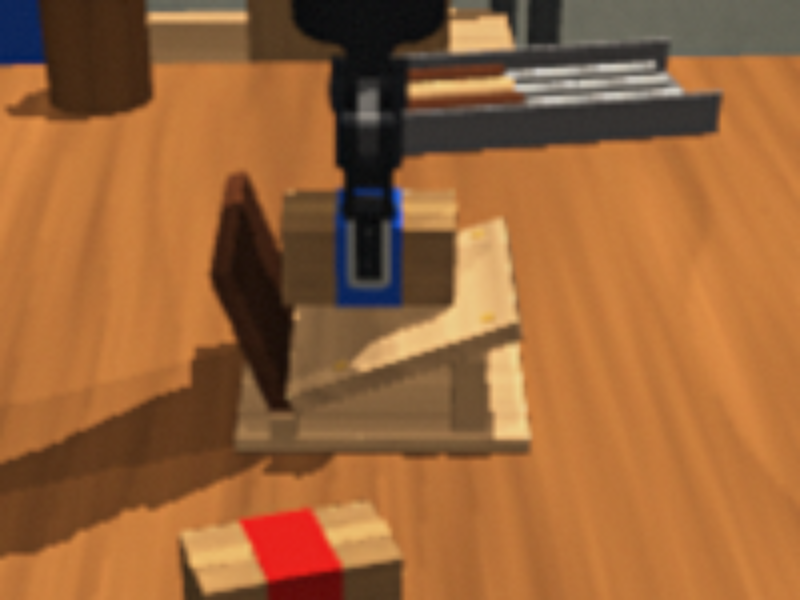

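```bash
python3 -m handwheel '[[[0,0,-1],0,0],[[-0.5,0,-2],0,0],[[-1,0,-3],0,0],[[-1,0,-4],0,0],[[-1,0,-4],0,0]]'; python3 -m handwheel '[[[-1,0,-1],0,0],[[-1,0,-2],0,0],[[-2,0,-3],0,0],[[-2,0,-4],0,0],[[-2,0,-4],0,0]]'
```

```text
time: 7.65
eef_pos: [489.6, 192.2, 72.8]
tcp_rot: [2.266, 2.175, 0.002]
force: [-3.8, -1.1, 12.7]
width: 0.578
time: 8.28
eef_pos: [487.4, 192.3, 68.9]
tcp_rot: [2.265, 2.176, 0.002]
force: [-4.5, -1.2, 14.2]
width: 0.576
```

```bash
python3 -m handwheel '[[[-0.5,0,-1],0,0],[[-1,0,-2],0,0],[[-2,0,-4],0,0],[[-3,0,-6],0,0],[[-3,0,-6],0,0]]'
python3 - <<'E'
from h import *
s=snap('side','s5.png');q=ctrl.sense();print(q['eef_pos'],q['force'])
cv2.imwrite('pics/s5c.png',cv2.resize(s[80:230,225:425],(800,600)))
E
```

```text
time: 8.9
eef_pos: [484.5, 192.4, 62.7]
tcp_rot: [2.265, 2.176, 0.002]
force: [-3.6, -1.0, 12.0]
width: 0.575
[484.51106487 192.39992702  62.69902843] [-4.09158732 -1.43275111 10.57476133]
```

View pics/s5c.png

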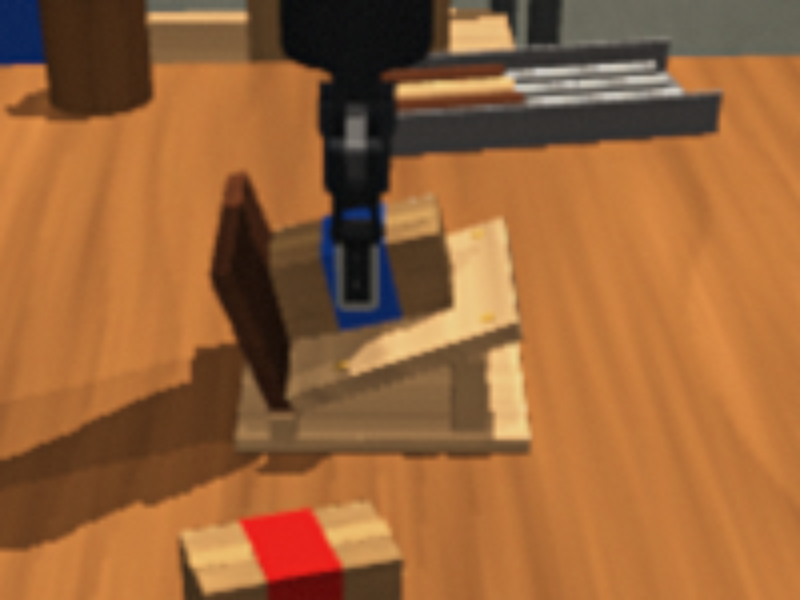

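The pivot works: the carton has tilted about 13° and its rear is close to the backstop. I'll keep pressing it down.

```bash
python3 -m handwheel '[[[-0.5,0,-1],0,0],[[-1,0,-2],0,0],[[-1.5,0,-4],0,0],[[-2,0,-5],0,0],[[-2,0,-5],0,0]]'
python3 -m handwheel '[[[0,0,-1],0,0],[[0,0,-2],0,0],[[-0.5,0,-3],0,0],[[-0.5,0,-3],0,0]]'
python3 - <<'E'
from h import *
s=snap('side','s6.png');q=ctrl.sense();print(q['eef_pos'],q['force'])
cv2.imwrite('pics/s6c.png',cv2.resize(s[80:230,225:425],(800,600)))
E
```

```text
time: 9.57
eef_pos: [482.8, 192.5, 57.8]
tcp_rot: [2.265, 2.176, 0.003]
force: [-4.0, -0.9, 11.9]
width: 0.574
time: 10.07
eef_pos: [482.3, 192.5, 55.8]
tcp_rot: [2.265, 2.175, 0.004]
force: [-5.3, -1.7, 23.9]
width: 0.575
[482.24758908 192.50004697  55.87435773] [-5.82951701 -1.33074042 23.17161279]
```

View pics/s6c.png

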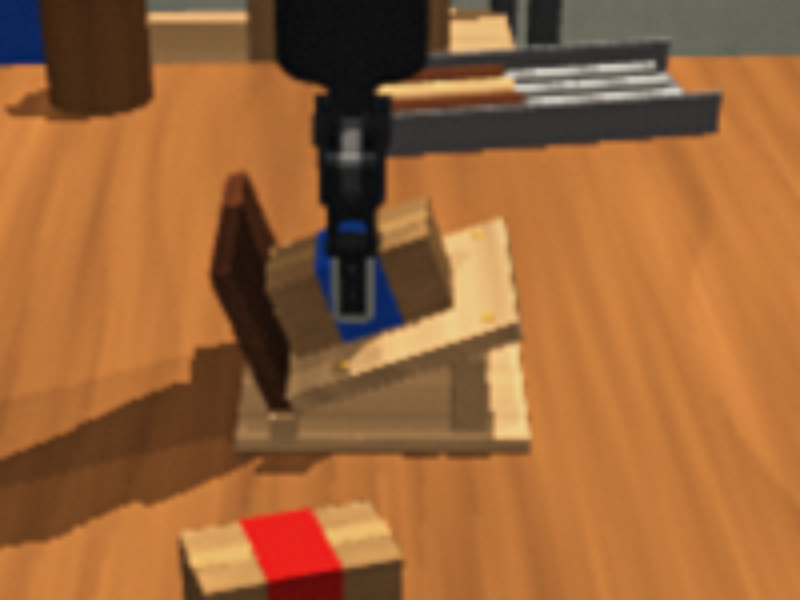

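Force has risen to 24 N and the carton lies parallel to the shelf, so it is flat. I'll slide it down-slope until the backstop pushes back.

```bash
python3 -m handwheel '[[[-1,0,0],0,0],[[-2,0,-0.5],0,0],[[-3,0,-0.8],0,0],[[-3,0,-0.8],0,0]]'
python3 -m handwheel '[[[-1,0,-0.4],0,0],[[-2,0,-0.7],0,0],[[-3,0,-1],0,0],[[-3,0,-1],0,0]]'
python3 - <<'E'
from h import *
s=snap('side','s7.png');q=ctrl.sense();print(q['eef_pos'],q['force'])
cv2.imwrite('pics/s7c.png',cv2.resize(s[80:230,225:425],(800,600)))
E
```

```text
time: 10.62
eef_pos: [482.3, 192.5, 55.8]
tcp_rot: [2.263, 2.173, 0.011]
force: [-0.7, -2.7, 27.3]
width: 0.576
time: 11.12
eef_pos: [480.6, 193.0, 55.2]
tcp_rot: [2.265, 2.171, 0.014]
force: [1.7, -1.8, 28.4]
width: 0.576
[480.57833859 192.92939549  55.18715391] [ 0.56507366 -2.36158403 28.21777059]
```

View pics/s7c.png

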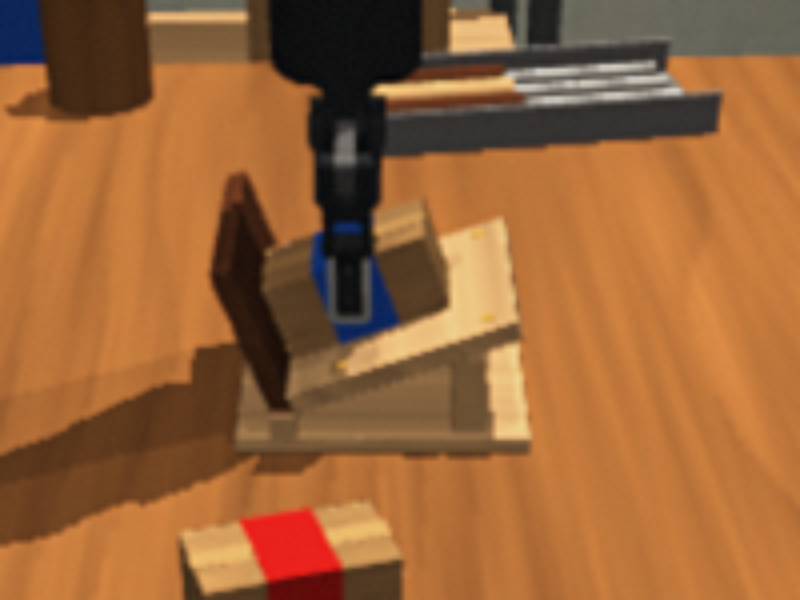

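```bash
python3 -m handwheel '[[[2,0,2],0,85],[[2,0,3],0,85],[[2,0,4],0,85],[[2,0,4],0,85]]'
python3 -m handwheel '[[[0,0,20],0,85],[[0,0,60],0,85],[[0,0,120],0,85],[[0,-60,120],0,85],[[0,-120,120],0,85]]'
python3 - <<'E'
from h import *
s=snap('side','s8.png');q=ctrl.sense();print(q['eef_pos'],q['force'])
t=snap('top','t8.png')
a=cv2.resize(s[80:230,225:425],(800,600));b=cv2.resize(t[150:300,100:300],(800,600))
cv2.imwrite('pics/st8.png',cv2.resize(np.hstack([a,b]),(800,300)))
E
```

```text
time: 11.68
eef_pos: [477.7, 192.0, 55.2]
tcp_rot: [-2.266, -2.176, 0.001]
force: [-0.5, -0.6, 0.4]
width: 0.995
time: 12.3
eef_pos: [478.4, 71.2, 176.2]
tcp_rot: [2.263, 2.177, 0.003]
force: [1.4, -0.4, 0.1]
width: 0.996
[476.54282153  58.75923991 175.15957849] [-1.04315516 -7.69203885 -0.2852886 ]
```

View pics/st8.png

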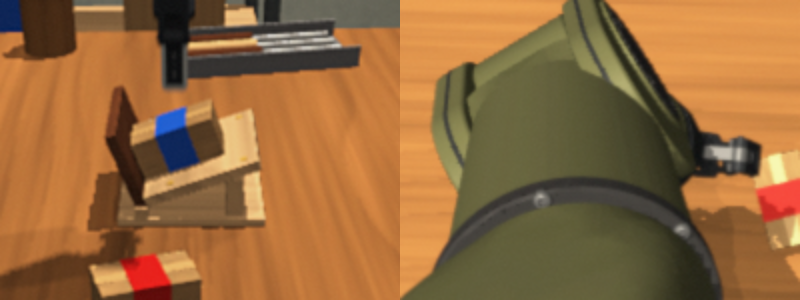

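Blue is flat on the shelf after release. The hand reads free, and the arm hides the top view for now. Next I'll move over the green carton and re-check the rack from above.

```bash
python3 -m handwheel '[[[30,-49,0],0.02,85],[[61,-98,0],0.04,85],[[92,-147,0],0.06,85],[[122,-196,0],0.08,85],[[153,-245,0],0.08,85]]'
python3 -m handwheel '[[[0,0,-40],0,85],[[0,0,-75],0,85],[[0,0,-75],0,85]]'
python3 - <<'E'
from h import *
s=snap('side','s9.png');q=ctrl.sense();print(q['eef_pos'],q['force'],q['joint_positions'])
t=snap('top','t9.png')
a=cv2.resize(s[130:330,300:500],(400,400),interpolation=2);b=cv2.resize(t[100:250,120:270],(400,400),interpolation=2)
cv2.imwrite('pics/st9.png',np.hstack([a,b]))
E
```

```text
time: 13.02
eef_pos: [631.4, -174.4, 175.0]
tcp_rot: [-2.177, -2.264, 0.0]
force: [1.4, 1.0, 0.3]
width: 0.995
time: 13.4
eef_pos: [628.2, -172.4, 97.3]
tcp_rot: [-2.173, -2.26, 0.006]
force: [0.1, 0.4, 0.3]
width: 0.995
[ 630.04634326 -172.45091888   99.51802905] [0.55037425 0.30820274 0.54649697] [ 0.38250261  0.90657674 -0.35430062  1.56714672  0.41368513  0.7461002
  1.45599568]
```

View pics/st9.png

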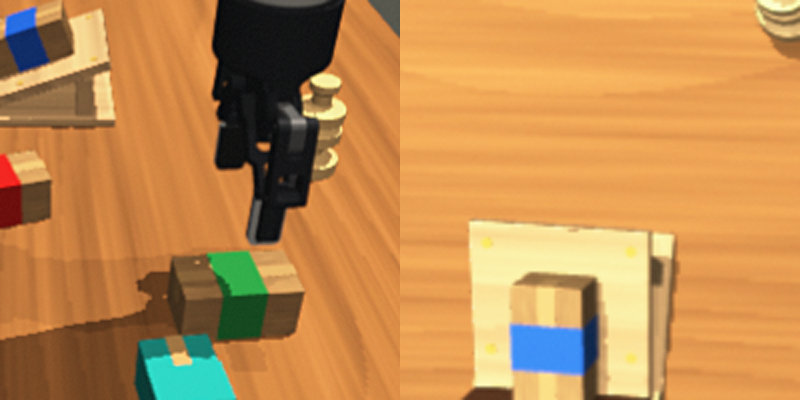

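View pics/t9.png

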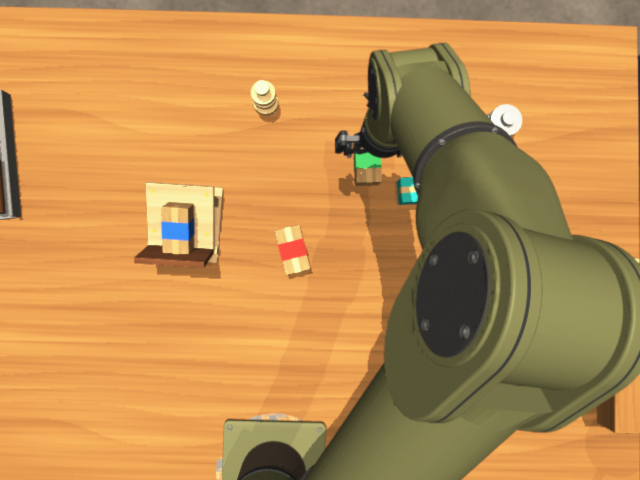

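The top view shows blue (band ~(178,230)) straight and central against the backstop. The fingers straddle green and are clear of the turquoise carton. I'll grasp green and measure blue's pose.

```bash
python3 -m handwheel '[[[0,0,-45],0,76],[[0,0,-80],0,76],[[0,0,-91],0,76],[[0,0,-91],0,76]]'; python3 -m handwheel '[[[0,0,0],0,0],[[0,0,0],0,0],[[0,0,0],0,0],[[0,0,0],0,0],[[0,0,0],0,0]]'; python3 -m handwheel '[[[0,0,30],0,0],[[0,0,80],0,0],[[0,0,140],0,0],[[0,0,170],0,0],[[0,0,170],0,0]]'
python3 - <<'E'
from h import *
s=snap('side','s10.png');t=snap('top','t10.png')
print(ctrl.sense()['eef_pos'],ctrl.sense()['width'])
cv2.imwrite('pics/s10c.png',cv2.resize(s[60:300,240:560],(800,600)))
O=np.array([447.5,193.5,32]);ps=np.radians(-2.3);a=np.radians(20)
ex=np.array([np.cos(a)*np.cos(ps),np.cos(a)*np.sin(ps),np.sin(a)]);ey=np.array([-np.sin(ps),np.cos(ps),0]);ez=np.cross(ex,ey)
for n,im in(('top',t),('side',s)):
    h=cv2.cvtColor(im,cv2.COLOR_BGR2HSV);m=cv2.inRange(h,(105,150,150),(125,255,255))
    k,l,st,ce=cv2.connectedComponentsWithStats(m)
    i=1+np.argmax(st[1:,4]);mm=(l==i).astype(np.uint8)
    r=cv2.minAreaRect(max(cv2.findContours(mm,0,1)[0],key=cv2.contourArea))
    P=np.vstack([[r[0]],cv2.boxPoints(r)]);o,D=ray(n,P)
    p0=O+44*ez; s_=((p0-o)@ez)/(D@ez); X=o+D*s_[:,None]-O
    print(n,r,(X@np.c_[ex,ey,ez]).round(1).tolist())
E
```

```text
time: 14.0
eef_pos: [631.8, -172.9, 10.6]
tcp_rot: [2.177, 2.264, 0.001]
force: [-0.1, 0.6, 0.2]
width: 0.896
time: 14.62
eef_pos: [632.7, -173.0, 11.7]
tcp_rot: [2.175, 2.263, 0.004]
force: [0.2, 0.6, 6.3]
width: 0.576
time: 15.25
eef_pos: [632.6, -173.3, 182.3]
tcp_rot: [2.175, 2.261, 0.005]
force: [-0.0, 0.3, -3.0]
width: 0.575
[ 629.68478291 -173.12629506  178.23712981] 0.5750585482255529
top ((174.9922332763672, 230.62452697753906), (27.009798049926758, 15.968842506408691), 3.5763344764709473) [[47.4, -1.7, 44.0], [31.5, 25.0, 44.0], [62.8, 22.2, 44.0], [63.2, -28.1, 44.0], [31.9, -25.8, 44.0]]
side ((310.0000305175781, 140.5), (8.538147926330566, 17.39252471923828), 71.56504821777344) [[44.5, -5.4, 44.0], [21.9, 18.6, 44.0], [59.7, 17.8, 44.0], [65.9, -28.2, 44.0], [29.8, -27.9, 44.0]]
```

View pics/s10c.png

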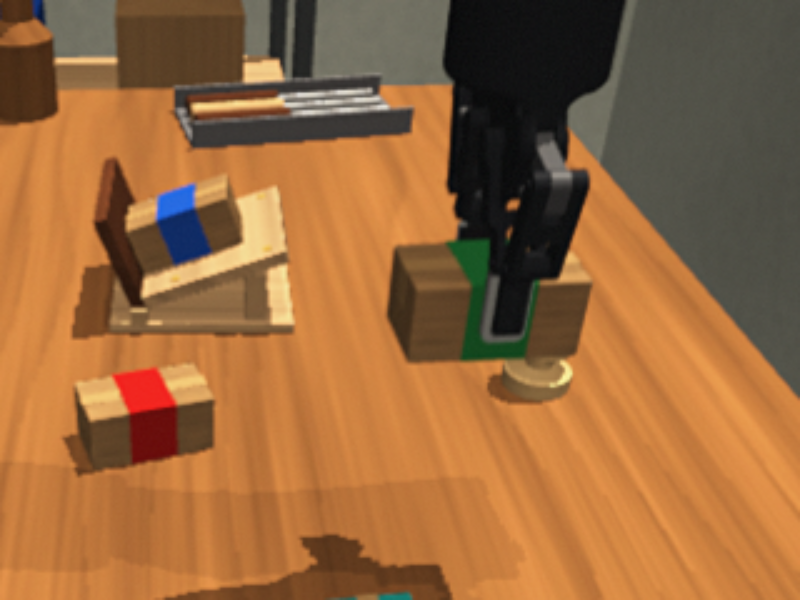

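Blue measures about (46, -2) mm in the shelf frame, which is seated. Green is held level, and its band centre is about 3 mm behind the pads. I'll carry it over.

```bash
python3 -m handwheel '[[[-19,46,0],-0.01,0],[[-38,92,0],-0.02,0],[[-57,138,0],-0.03,0],[[-76,184,0],-0.04,0],[[-76,184,0],-0.04,0]]'; python3 -m handwheel '[[[-19,45,0],-0.01,0],[[-38,90,0],-0.02,0],[[-57,135,0],-0.03,0],[[-76,181,0],-0.04,0],[[-76,181,0],-0.04,0]]'
python3 -m handwheel '[[[0,0,-20],0,0],[[0,0,-40],0,0],[[0,0,-50],0,0],[[0,0,-54],0,0],[[0,0,-54],0,0]]'
python3 - <<'E'
from h import *
from scipy.spatial.transform import Rotation as Ro
s=snap('side','s11.png');q=ctrl.sense();print(q['eef_pos'],q['width'],q['force']);m=Ro.from_rotvec(q['tcp_rot']).as_matrix();print(np.degrees(np.arctan2(m[1,0],m[0,0])))
cv2.imwrite('pics/s11c.png',cv2.resize(s[70:220,225:425],(800,600)))
E
```

```text
time: 15.98
eef_pos: [551.7, 16.8, 177.7]
tcp_rot: [-2.208, -2.226, 0.003]
force: [0.3, -0.5, -3.5]
width: 0.575
time: 16.6
eef_pos: [476.4, 196.8, 178.2]
tcp_rot: [-2.254, -2.183, 0.001]
force: [0.6, -0.1, -3.2]
width: 0.576
time: 17.23
eef_pos: [479.1, 191.7, 125.4]
tcp_rot: [-2.267, -2.175, 0.0]
force: [-0.4, 0.2, -3.4]
width: 0.574
[479.30367446 191.96078719 125.73944445] 0.5797234732821045 [-0.98683229  0.04927274 -3.00424721]
87.6464898013774
```

View pics/s11c.png

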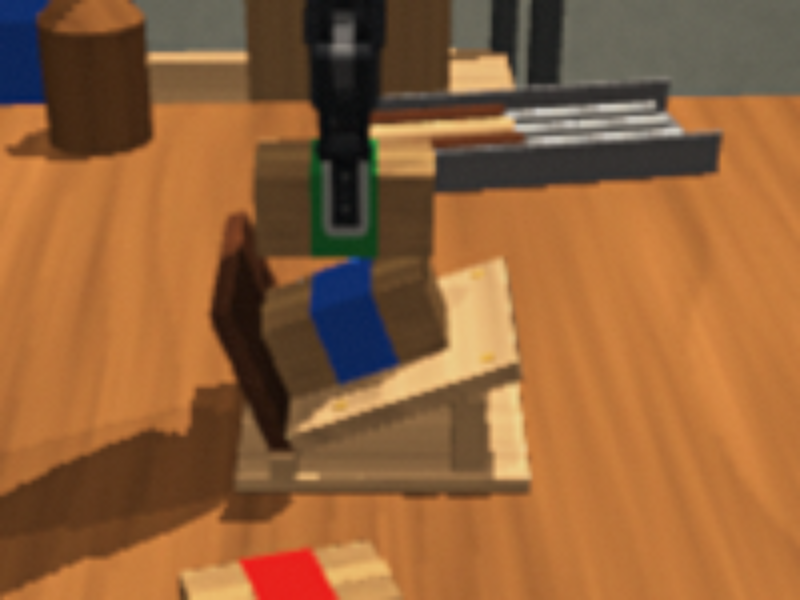

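```bash
python3 -m handwheel '[[[-1,0,-3],0,0],[[-2,0,-6],0,0],[[-2,0,-8],0,0],[[-2,0,-8],0,0]]'; python3 -m handwheel '[[[0,0,-1],0,0],[[0,0,-2],0,0],[[-0.5,0,-3],0,0],[[-1,0,-4],0,0],[[-1,0,-4],0,0]]'; python3 -m handwheel '[[[0,0,-1],0,0],[[-1,0,-2],0,0],[[-1,0,-3],0,0],[[-2,0,-4],0,0],[[-2,0,-4],0,0]]'
python3 - <<'E'
from h import *
s=snap('side','s12.png');q=ctrl.sense();print(q['eef_pos'],q['force'])
cv2.imwrite('pics/s12c.png',cv2.resize(s[70:220,225:425],(800,600)))
E
```

```text
time: 17.77
eef_pos: [476.9, 192.0, 117.4]
tcp_rot: [-2.266, -2.176, 0.0]
force: [0.4, -0.0, -2.9]
width: 0.577
time: 18.4
eef_pos: [476.7, 192.3, 115.2]
tcp_rot: [2.265, 2.175, 0.004]
force: [-2.7, -1.5, 12.0]
width: 0.577
time: 19.02
eef_pos: [474.3, 192.7, 111.2]
tcp_rot: [2.265, 2.176, 0.004]
force: [-3.6, -1.2, 13.0]
width: 0.575
[474.32898454 192.71508494 111.17855149] [-5.09990532 -0.16556731 13.30976655]
```

View pics/s12c.png

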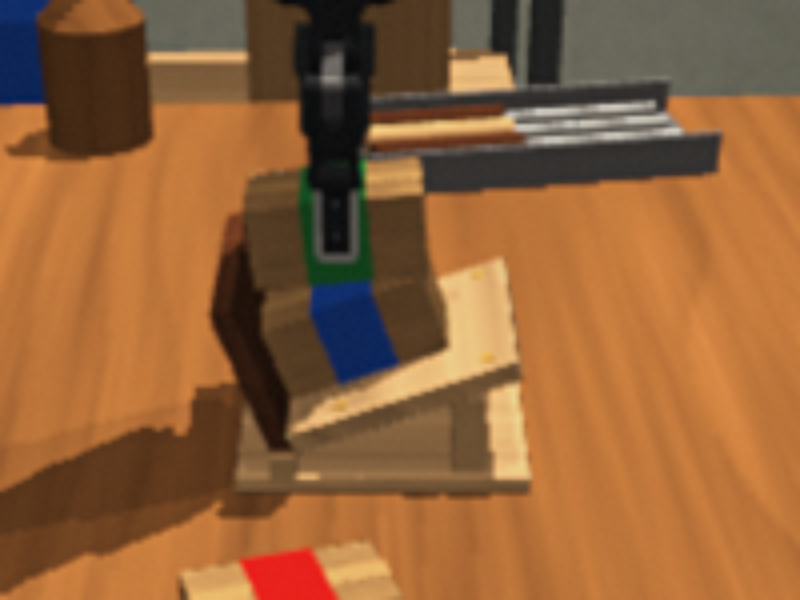

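Green is tilting the same way, with its uphill edge on blue and a 13 N load. I'll continue.

```bash
python3 -m handwheel '[[[-0.5,0,-1.5],0,0],[[-1,0,-3],0,0],[[-1.5,0,-4.5],0,0],[[-2,0,-6],0,0],[[-2,0,-6],0,0]]'; python3 -m handwheel '[[[-0.5,0,-1.5],0,0],[[-1,0,-3],0,0],[[-1.5,0,-4],0,0],[[-1.5,0,-5],0,0],[[-1.5,0,-5],0,0]]'
python3 - <<'E'
from h import *
s=snap('side','s13.png');q=ctrl.sense();print(q['eef_pos'],q['force'])
cv2.imwrite('pics/s13c.png',cv2.resize(s[70:220,225:425],(800,600)))
E
```

```text
time: 19.7
eef_pos: [471.1, 192.7, 104.9]
tcp_rot: [-2.264, -2.177, -0.001]
force: [-5.9, -0.7, 12.4]
width: 0.579
time: 20.32
eef_pos: [469.2, 192.8, 99.9]
tcp_rot: [-2.264, -2.177, 0.0]
force: [-7.2, 0.5, 13.0]
width: 0.572
[469.1786286  192.79863623  99.82722887] [-5.69159456 -0.66668299 13.42772148]
```

View pics/s13c.png

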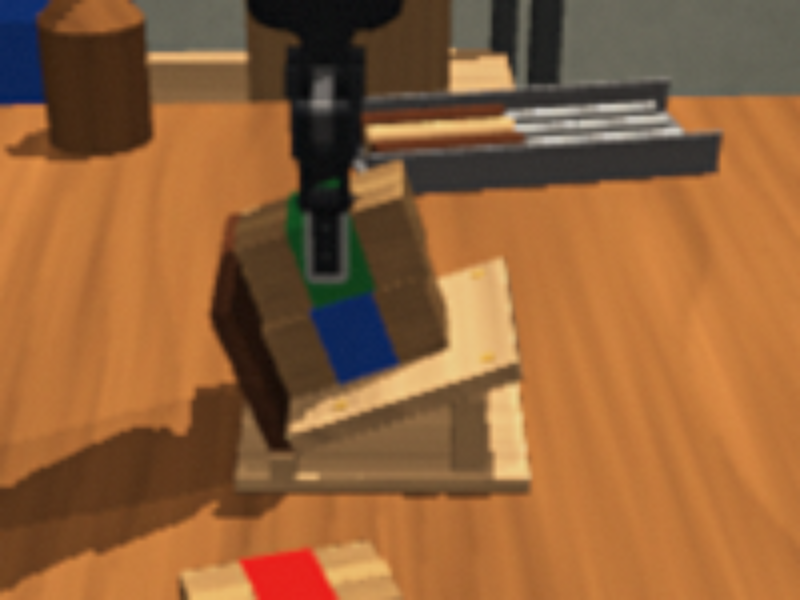

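Green is nearly flat on blue. I'll press on until the force rises.

```bash
python3 -m handwheel '[[[0,0,-1],0,0],[[-0.5,0,-2],0,0],[[-0.5,0,-3],0,0],[[-0.5,0,-3],0,0]]'; python3 -m handwheel '[[[-1,0,-0.5],0,0],[[-2,0,-1],0,0],[[-3,0,-1],0,0],[[-3,0,-1],0,0]]'
python3 - <<'E'
from h import *
s=snap('side','s14.png');q=ctrl.sense();print(q['eef_pos'],q['force'])
cv2.imwrite('pics/s14c.png',cv2.resize(s[70:220,225:425],(800,600)))
E
```

```text
time: 20.88
eef_pos: [468.6, 192.8, 98.5]
tcp_rot: [2.264, 2.178, 0.001]
force: [-10.3, -0.6, 31.0]
width: 0.573
time: 21.38
eef_pos: [468.7, 192.8, 98.4]
tcp_rot: [2.262, 2.175, 0.008]
force: [-5.2, -2.2, 35.3]
width: 0.573
[468.69207768 192.74784355  98.42830569] [-4.50739854 -1.98421544 35.26350943]
```

View pics/s14c.png

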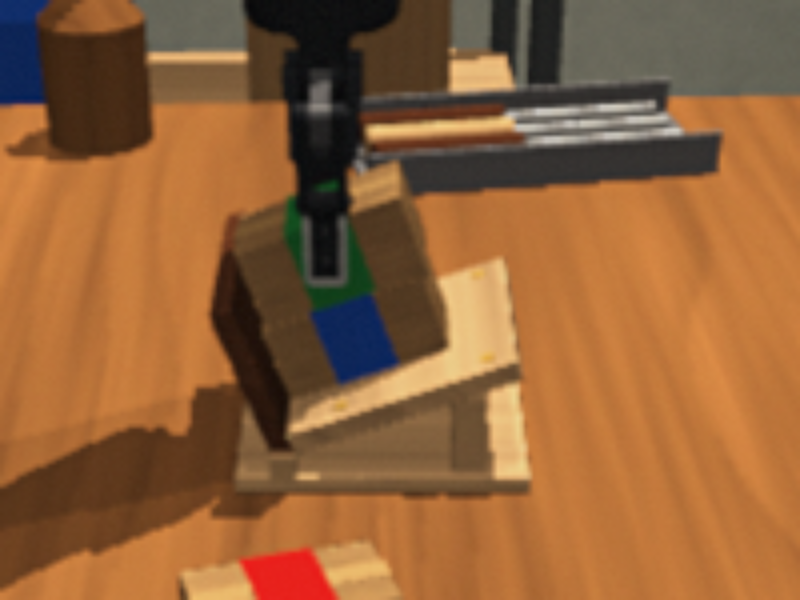

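Green is flat (35 N) and its uphill end lines up with blue's. I'll release it and back straight up.

```bash
python3 -m handwheel '[[[1,0,2],0,85],[[1,0,3],0,85],[[1,0,4],0,85],[[1,0,4],0,85]]'
python3 -m handwheel '[[[0,0,20],0,85],[[0,0,60],0,85],[[0,0,100],0,85],[[0,0,100],0,85]]'
python3 -m handwheel '[[[30,-50,0],0,85],[[60,-110,0],0,85],[[90,-170,0],0,85],[[110,-230,0],0,85],[[110,-290,0],0,85]]'
python3 -m handwheel '[[[0,-60,0],0,85],[[0,-100,0],0,85],[[0,-100,0],0,85],[[0,-100,0],0,85]]'
python3 - <<'E'
from h import *
s=snap('side','s15.png');t=snap('top','t15.png')
q=ctrl.sense();print(q['time'],q['eef_pos'],q['force'])
a=cv2.resize(s[90:200,260:370],(400,400),interpolation=2);b=cv2.resize(t[150:300,120:320],(400,300),interpolation=2)
c=np.zeros((400,800,3),np.uint8);c[:,:400]=a;c[:300,400:]=b;cv2.imwrite('pics/st15.png',c)
O=np.array([447.5,193.5,32]);ps=np.radians(-2.3);an=np.radians(20)
ex=np.array([np.cos(an)*np.cos(ps),np.cos(an)*np.sin(ps),np.sin(an)]);ey=np.array([-np.sin(ps),np.cos(ps),0]);ez=np.cross(ex,ey)
def face(n,im,lo,hi,v):
    h=cv2.cvtColor(im,cv2.COLOR_BGR2HSV);m=cv2.inRange(h,(lo,150,v),(hi,255,255))
    k,l,st,ce=cv2.connectedComponentsWithStats(m);i=1+np.argmax(st[1:,4])
    return cv2.minAreaRect(max(cv2.findContours((l==i).astype(np.uint8),0,1)[0],key=cv2.contourArea))
for n,im in(('top',t),('side',s)):
    r=face(n,im,50,75,110);P=np.vstack([[r[0]],cv2.boxPoints(r)]);o,D=ray(n,P)
    s_=((O+88*ez-o)@ez)/(D@ez);X=o+D*s_[:,None]-O
    print(n,'green',(X@np.c_[ex,ey,ez]).round(1)[:,:2].tolist())
r=face('top',t,0,5,150);print('red px',r[0],'world',onz('top',[r[0]],44).round(1))
E
```

```text
time: 21.92
eef_pos: [467.9, 192.0, 98.3]
tcp_rot: [-2.266, -2.175, 0.001]
force: [0.6, -0.0, -0.2]
width: 0.994
time: 22.42
eef_pos: [469.6, 193.0, 200.8]
tcp_rot: [2.266, 2.174, 0.009]
force: [0.4, 0.0, 0.1]
width: 0.99
time: 23.05
eef_pos: [578.4, -92.8, 197.0]
tcp_rot: [-2.265, -2.175, -0.0]
force: [0.8, 0.4, 0.2]
width: 0.995
time: 23.55
eef_pos: [577.2, -190.0, 197.4]
tcp_rot: [-2.264, -2.175, 0.0]
force: [0.9, -0.5, -0.1]
width: 0.995
23.65 [ 577.6656299  -188.92771846  197.98384813] [-0.06283956 -0.69613828  0.35981231]
top green [[50.1, -1.7], [34.9, 24.7], [64.7, 21.9], [65.1, -27.7], [35.2, -25.5]]
side green [[46.9, -7.4], [25.6, 14.9], [60.4, 16.9], [67.3, -28.7], [33.9, -30.9]]
red px (292.29412841796875, 249.176513671875) world [[449.6 -27.8  44. ]]
```

View pics/st15.png

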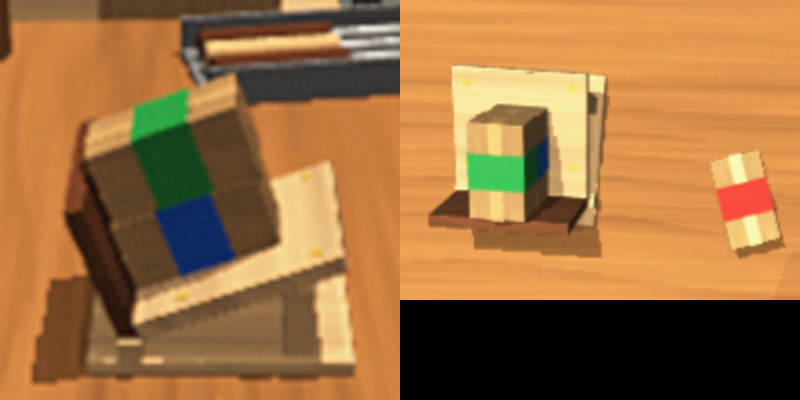

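View pics/t15.png

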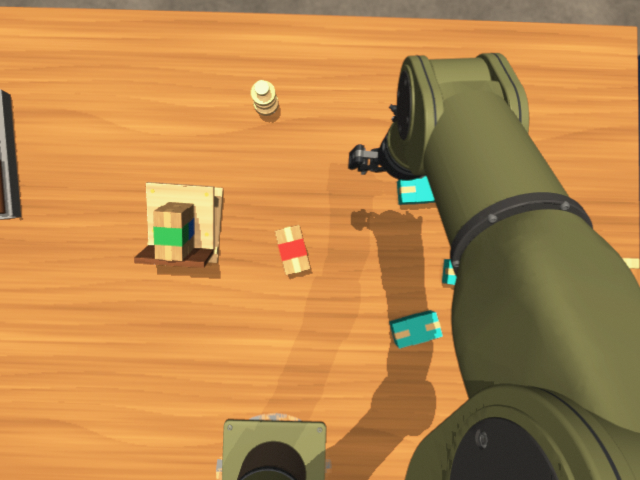

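The stack is square on the shelf, green is flush on blue, and red hasn't moved (292.3,249.2 px against 292.1,249.2 at the start). The hand is clear of everything.

```bash
python3 -c "
from station import ctrl
print(ctrl.hand_in()); print(ctrl.sense()['time'])"
```

```text
the job is handed in; nothing more can be done
None
the job is handed in; nothing more can be done
```

The blue-banded carton is on the sloping shelf with the green-banded one stacked on it, and I handed the job in at about 23.7 s of the 64 s allowed. The hand-in gives no verdict, so these are my own last checks. I tilted each carton onto the slope by pressing its uphill edge down until it pivoted flat in the jaws, and pushed it towards the backstop before letting go.

| Carton | Last check | Allowed |
|---|---|---|
| Blue (measured before green went on) | x 44–47 mm, y −2 to −5 mm in the shelf frame | x 38–58, y ±20 |
| Green (after release) | x 47–50 mm, y −2 to −7 mm in the shelf frame | x 38–58, y ±20 |
| Red | about 0.5 mm from its start | under 20 mm |

- **Flatness:** I judged this by eye in the side view, where the cartons look flush and parallel to the shelf. The force also rose as each one seated. I did not measure the tilt angles.
- **Blue after stacking:** I did not measure its position again once green was on it. In the last picture its uphill end still lines up with green's.
- **Camera disagreement:** the two cameras differ by about 3 mm in x and 4–6 mm in y, a little more than the stated calibration. Both readings are within tolerance.
- **Clear of everything:** the gripper was open and away from everything, with almost no force on the wrist. I left the turquoise look-alikes alone.

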